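# Set out the ring stacker and picture board, then lock the play bench lid

### The job

Set out the stacking game on the play bench: thread all the silicone rings that are there onto the white post, in order of size with the biggest at the bottom, each lying flat and fully home, and stand the picture board upright, right way up on its bottom edge, in the middle of the cork strip and along it. The rings and the board mark easily, so hold them lightly: a finger must never press on one with more than about 40 N. When the game stands ready, press the red lid-lock button well down for a moment so that the bench lid cannot be lifted under it, and leave the other toys alone.

Things in the scene. Friction and masses are not known exactly. Their poses are not given: they have to be found in the camera images.
- ring_red: red silicone stacking ring, 84 mm across, 20 mm thick, hole 25 mm; a solid tab of its own colour, 22 mm wide and 20 mm thick, reaches to 77 mm from the hole's centre (gripped across its width 64 mm out, the gripper stays clear of the post). Origin: centre of the hole at mid-thickness; x along the tab, z up (at the start lying flat). 60-120 g. May be absent
- ring_orange: orange silicone stacking ring, 74 mm across, 20 mm thick, hole 25 mm; a solid tab of its own colour, 22 mm wide and 20 mm thick, reaches to 77 mm from the hole's centre (gripped across its width 64 mm out, the gripper stays clear of the post). Origin: centre of the hole at mid-thickness; x along the tab, z up (at the start lying flat). 60-120 g. May be absent
- ring_yellow: yellow silicone stacking ring, 64 mm across, 20 mm thick, hole 25 mm; a solid tab of its own colour, 22 mm wide and 20 mm thick, reaches to 77 mm from the hole's centre (gripped across its width 64 mm out, the gripper stays clear of the post). Origin: centre of the hole at mid-thickness; x along the tab, z up (at the start lying flat). 60-120 g. May be absent
- ring_green: green silicone stacking ring, 54 mm across, 20 mm thick, hole 25 mm; a solid tab of its own colour, 22 mm wide and 20 mm thick, reaches to 77 mm from the hole's centre (gripped across its width 64 mm out, the gripper stays clear of the post). Origin: centre of the hole at mid-thickness; x along the tab, z up (at the start lying flat). 60-120 g. May be absent
- ring_blue: blue silicone stacking ring, 44 mm across, 20 mm thick, hole 25 mm; a solid tab of its own colour, 22 mm wide and 20 mm thick, reaches to 77 mm from the hole's centre (gripped across its width 64 mm out, the gripper stays clear of the post). Origin: centre of the hole at mid-thickness; x along the tab, z up (at the start lying flat). 60-120 g. May be absent
- stacker: fixed stacking post: dark blue disc 100 mm across, 12 mm high, with a white post 20 mm across standing from its centre to a rounded tip 100 mm above the bench. Origin: centre of the disc's underside, z up
- seat (a point): top of the blue disc at the post's axis, 12 mm above the bench: the underside of the lowest ring rests at this height
- post_tip (a point): top of the post, 100 mm above the bench
- board: white wooden picture board 100 mm wide (y), 130 high (z), 18 thick (x), coloured bars on both faces (widest, red, lowest), 110-180 g. Origin: middle of its bottom edge; z from bottom to top edge. Starts on the slanted rest, its top leaning 0.40 rad back, away from the robot; the rest backs only its lower 62 mm, so the upper part can be pinched across its thickness, coming along its own z
- rest: fixed slanted wooden rest holding the picture board at the start, 90 mm wide; origin: centre of its foot at the bench; x roughly towards the robot
- strip: fixed cork strip on the bench, 140 mm long (y), 70 mm wide (x), 4 mm thick; origin: centre of its underside, z up
- lock (a joint): travel of the red lid-lock button, m: 0 up, 0.008 fully down; spring, about 5 N fully down, comes up when let go
- lock_top (a point): centre of the top of the red button (36 mm across, in a steel housing; pressed straight down)
- cube: bystander, to be left alone: purple plastic sorting cube, 110 mm; origin at the underside
- hammer: bystander, to be left alone: wooden toy hammer lying flat, about 180 mm long, 40 mm high; origin at the underside
- pot: bystander, to be left alone: aluminium toy pot with its lid on, 116 mm across, 104 mm high; origin at the underside
- cup: bystander, to be left alone: orange plastic cup, 68 mm across, 85 mm high; origin at the underside
- car: bystander, to be left alone: green wooden toy car, 110 mm long, 62 mm high; origin at the underside
- block: bystander, to be left alone: blue wooden block 70 x 40 x 40 mm; origin at the underside
- book: bystander, to be left alone: red picture book lying flat, 150 x 100 x 22 mm; origin at the underside
Mind the look-alikes: they are no part of the job. Of the things shaped like the part that bears lock, the bare steel one is meant.

How it is judged:
By the outcome, as a careful person would: the job done as asked, in the order asked, and still so for the second after the job is handed in, with the robot touching nothing.
Of ring_red, ring_orange, ring_yellow, ring_green, ring_blue only 3 to 4 are there at a start; the rules pass over those that are not, and their reading is None.
At some moment in a run one of ring_red, ring_orange, ring_yellow, ring_green, ring_blue may be knocked a few centimetres aside while the robot is not near it.
It also fails if it takes over 210 s, if anything falls off the work surface, if the arm or the gripper's body presses on something with over 40 N, if the wrist force passes 120 N, or if a joint passes its speed limit or range.

### The arm

A 7-joint arm with a two-finger parallel gripper is mounted at the origin on the work surface. World frame = base frame: x ahead of the robot, y to its left, z up, the work surface at z = 0. Lengths are in m, angles in rad, forces in N, time in s.
With the tool pointing down it reaches from about 0.425 to 0.925 m from the base axis. Payload 6.8 kg.
Tool frame: the origin (TCP) lies at the very end of the fingers, on their centre line; the grasp point (between the pads) lies 19 mm behind it (grip_point_offset is the distance from the TCP to the grasp point, in m); z points along the fingers, y is the line along which they close (so a half turn about z gives the same grasp; the last joint's range is limited). The gripper opens to 85 mm and grips with 20 to 120 N. Pads are 22 mm wide; open, the fingers measure 114 mm over their backs; the gripper's body (76 mm by 85 mm) begins 54 mm behind the grasp point. The pads swing forward as they close: fully open they stand 13 mm farther back than shut.
Start: joints at [-1.209, 0.477, 0.022, 1.555, -0.011, 1.109, -0.083], TCP at [0.306, 0.602, 0.231] pointing down, gripper open.
Joint ranges: [-2.96, 2.96], [-0.34, 2.1], [-1.41, 1.46], [0.24, 2.44], [-1.37, 4.51], [0.17, 1.92], [-2.96, 2.96]. Speed limits (rad/s): [2.39, 2.39, 3.14, 3.14, 3.14, 3.14, 3.14].

### API

Orientations are given as a unit quaternion [w, x, y, z].
In Python, from station import * gives the robot as it stands.
- The arm moves only by the tool carry_out, never from a script. Its argument "rows" is text: rows parted by semicolons, each of 4 numbers parted by spaces: the shift along the world's x, y, z in mm, then the turn about the world's z in degrees. In form: dx dy dz yaw; .... A call has 1 to 10 rows; each row shifts and turns the commanded pose from where the row before left it; what a row does not reach is not made up. A row lasts 1/8 s, in which the tool goes at most 62.5 mm and 10.7 degrees, less where a joint would pass 70% of its speed; a pose out of reach is approached as far as the arm can. A call is refused whole if a number of a shift passes 62.5 or a number of a turn 10.7, either way. A call with a gripper value outside its range is refused whole. "claw" is the finger opening in mm, from 0 to 85.4, set as the call begins (left out, the last holds). The fingers move at their own pace and stop on an object; "force" is the grip in N (left out, the last holds). Time passes only in rows, so rows that do not move let the fingers close. It gives the time, the measured TCP pose, the force, the opening and the grip force at its end, in the units of the state.
- get_obs(): the state, without advancing time (a new reading comes with each control period).
- read_camera(name): name is "scene" or "side" or "wrist"; returns a dict with "img" (420x560x3 uint8, blue, green, red), "fov_y" (degrees; the focal length in pixels is half the picture's height over the tangent of half this angle, whatever the lens; pixels are square), "cx", "cy" (the principal point, pixels), "distortion" ([k1, k2, p1, p2, k3] as OpenCV has them; the pictures are not rectified), "world_to_cam" (4x4, takes a point from world to camera coordinates). Camera axes: x right, y up, looking along -z (the intrinsics and any distortion apply to the point x, -y, -z); pixel columns grow to the right and rows downward; lengths in m; the calibration is good to about 2 mm. A picture is of the moment at which its call begins. There is no depth.
- hand_in(): hands the job in; it is judged then, once.
Trained networks look in the newest picture that a camera, given by its name, has taken for a name from the list of things; names that differ only in an ending like _2 or _b are one class to them, and where a whole thing is asked for, a point or a joint stands for the part that bears it (a point fixed in the world has none). Each returns a list of dicts, best first, with "confidence" (0 to 1); they miss things now and then, are a little off and sometimes report something else, mostly with a low value. They report only what shows in the picture. A call takes as long as a camera call. They do not tell look-alikes from the thing itself.
- recognise(camera, thing): "centre" ([column, row] in pixels, amid what is visible of it).
- outline_of(camera, thing): "pixels" (420x560 bool, what is visible of it) and "centre" ([column, row] in pixels, amid what is visible of it).
- place_of(camera, thing): "centre" ([column, row] in pixels: a listed point, or the origin of a listed thing).
The state is a dict: "t": time; "q": joint angles; "joint_vel": joint speeds; "joint_torque": joint torques, N m; "eef_pos": TCP position; "tool_rot": TCP orientation; "contact_force": force on the tool from outside, world axes, zero at the start; "torque": the same for the moment, N m; "gripper_width": opening from 0.0 (shut) to 1.0 (fully open); "grasp_force": force on a finger pad.
Only numpy, scipy, OpenCV 4.12 (cv2) and the standard library are available. Lean on these libraries where they do the work, as an engineer would, in place of code of your own. Each camera call takes 0.05 s, during which the arm holds its last target. There are 200 camera calls.

## Working session

There is one attempt and no reset: what is moved stays moved. The work goes in short steps, Python scripts to look and compute and a tool call to move; the robot and the scene stay as the last step left them, time stands still between calls to the robot, and variables do not carry over. Pictures are saved under pics/ and viewed, at most 14 in all, crops included, and the job is handed in when it is done.

Besides the shell and the picture viewer there is one more tool, called after "Request:" by a JSON object that holds its "op" and its "data", one argument or row to a line. carry_out: Moves the arm, as the interface text tells. Its arguments: {"type":"object","properties":{"rows":{"type":"string"},"claw":{"type":"number"},"force":{"type":"number"}},"required":["rows"]}

```bash
ls; mkdir -p pics
cat > h.py <<'E'
from station import *
import numpy as np, cv2
def K(c):
    f=210/np.tan(np.radians(c["fov_y"])/2)
    return np.array([[f,0,c["cx"]],[0,f,c["cy"]],[0,0,1.]])
def ray(c,px):
    u=cv2.undistortPoints(np.array([[px]],float),K(c),np.array(c["distortion"],float))[0,0]
    M=np.array(c["world_to_cam"]);R=M[:3,:3];t=M[:3,3]
    d=R.T@np.array([u[0],-u[1],-1.]);o=-R.T@t
    return o,d
def at_z(c,px,z):
    o,d=ray(c,px);return o+d*(z-o[2])/d[2]
def proj(c,P):
    M=np.array(c["world_to_cam"]);P=np.atleast_2d(P)@M[:3,:3].T+M[:3,3]
    P=P*[1,-1,-1]
    return cv2.projectPoints(P,np.zeros(3),np.zeros(3),K(c),np.array(c["distortion"],float))[0][:,0]
def tri(rs):
    A=np.zeros((3,3));b=np.zeros(3)
    for o,d in rs:
        d=d/np.linalg.norm(d);Q=np.eye(3)-np.outer(d,d);A+=Q;b+=Q@o
    return np.linalg.solve(A,b)
E
python3 - <<'E'
from h import *
o=get_obs();print(o)
for n in ["scene","side","wrist"]:
    c=read_camera(n);cv2.imwrite(f"pics/{n}0.png",c["img"]);print(n,c["fov_y"],c["distortion"],np.round(c["world_to_cam"],3).tolist())
E
```

```text
pics
{'t': 0.0, 'q': array([-1.20910979,  0.47777272,  0.022325  ,  1.55649359, -0.01151005,
        1.10925515, -0.08307275]), 'joint_vel': array([-5.72032968e-04,  4.88356366e-04,  8.82421650e-06,  2.52382588e-03,
       -1.87930014e-04,  5.07105662e-04, -2.52453442e-04]), 'joint_torque': array([ 1.11934041e-04, -5.96461165e+01,  1.60801973e+00, -2.81199038e+01,
        1.24711587e-02,  9.51997878e-03, -9.81219159e-06]), 'eef_pos': array([0.30530145, 0.60133712, 0.23032597]), 'tool_rot': array([-1.51967867e-04,  2.32711363e-01,  9.72545429e-01, -8.87591665e-04]), 'contact_force': array([-0.83630817,  0.40471933, -0.2155979 ]), 'torque': array([ 0.025855  , -0.04065367,  0.00339761]), 'grasp_force': 0.0, 'gripper_width': 0.9997939658261028}
scene 47.01879703813756 [-0.09387747  0.          0.          0.          0.        ] [[0.511, 0.86, 0.0, -0.234], [-0.621, 0.369, 0.691, 0.244], [0.594, -0.353, 0.723, -1.861], [0.0, 0.0, 0.0, 1.0]]
side 52.44261198141926 [-0.08131727  0.          0.          0.          0.        ] [[0.909, -0.418, -0.008, -0.472], [0.261, 0.553, 0.791, -0.196], [-0.326, -0.721, 0.612, -1.074], [0.0, 0.0, 0.0, 1.0]]
wrist 64.21065301210572 [-0.0750023  0.         0.         0.         0.       ] [[0.453, 0.892, -0.002, -0.674], [-0.861, 0.437, -0.261, 0.034], [-0.232, 0.12, 0.965, -0.379], [0.0, 0.0, 0.0, 1.0]]
```

View pics/scene0.png

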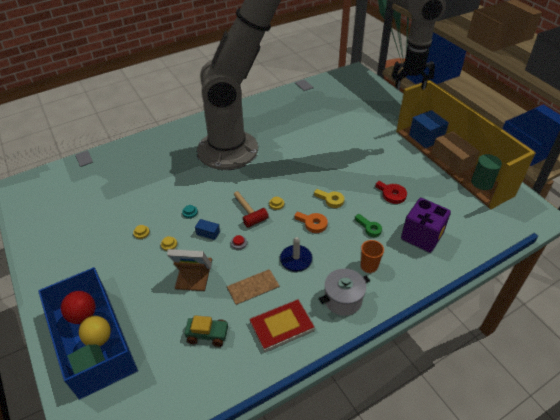

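View pics/side0.png

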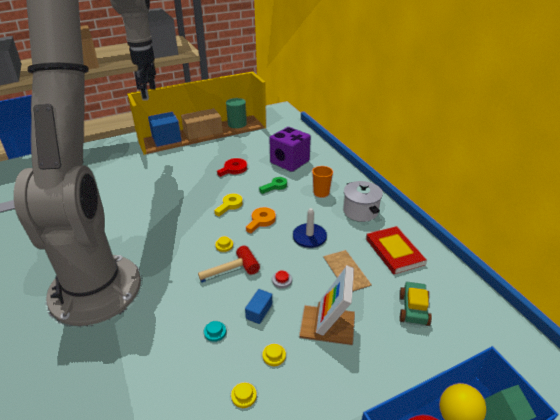

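Run:
```python
from h import *
names=["ring_red","ring_orange","ring_yellow","ring_green","ring_blue","stacker","board","rest","strip","lock_top","cube","hammer","pot","cup","car","block","book"]
Z={"ring":.01}
cs={n:read_camera(n) for n in("scene","side")}
for t in names:
    z=.01 if t[:4]=="ring" else 0.02 if t=="lock_top" else 0
    for n in cs:
        for r in place_of(n,t)[:3]:
            if r["confidence"]>.2: print(t,n,round(r["confidence"],2),np.round(r["centre"]),np.round(at_z(cs[n],r["centre"],z),3))
```

```text
ring_red side 0.97 [234. 164.] [0.531 0.404 0.01 ]
ring_red side 0.46 [282. 276.] [ 0.454 -0.17   0.01 ]
ring_orange scene 0.87 [312. 222.] [0.493 0.068 0.01 ]
ring_orange scene 0.44 [372. 263.] [0.731 0.136 0.01 ]
ring_orange scene 0.32 [255. 222.] [ 0.4   -0.094  0.01 ]
ring_orange side 0.87 [265. 216.] [0.511 0.077 0.01 ]
ring_yellow scene 0.3 [344. 300.] [ 0.798 -0.016  0.01 ]
ring_green scene 0.65 [374. 230.] [0.626 0.222 0.01 ]
ring_green scene 0.24 [315. 223.] [0.505 0.074 0.01 ]
ring_green side 0.54 [280. 185.] [0.622 0.21  0.01 ]
ring_blue scene 0.64 [370. 228.] [0.612 0.216 0.01 ]
stacker scene 0.97 [295. 259.] [ 0.591 -0.056  0.   ]
stacker side 0.8 [306. 233.] [ 0.595 -0.033  0.   ]
board scene 0.71 [194. 267.] [ 0.462 -0.338  0.   ]
board side 0.72 [318. 316.] [ 0.479 -0.315  0.   ]
rest scene 0.75 [195. 268.] [ 0.468 -0.335  0.   ]
rest side 0.56 [321. 327.] [ 0.471 -0.345  0.   ]
strip scene 0.75 [251. 286.] [ 0.612 -0.219  0.   ]
strip side 0.85 [344. 272.] [ 0.61  -0.217  0.   ]
strip side 0.49 [242. 265.] [ 0.376 -0.077  0.   ]
lock_top scene 0.66 [281. 201.] [0.366
[... 430 characters left out ...]
]
hammer scene 0.64 [250. 219.] [ 0.372 -0.098  0.   ]
hammer side 0.88 [242. 267.] [ 0.375 -0.087  0.   ]
pot scene 0.75 [341. 300.] [ 0.788 -0.019  0.   ]
pot side 0.97 [358. 207.] [0.8   0.009 0.   ]
pot side 0.31 [413. 310.] [ 0.693 -0.398  0.   ]
cup side 0.91 [323. 193.] [0.736 0.121 0.   ]
car scene 0.83 [208. 337.] [ 0.7   -0.399  0.   ]
car side 0.77 [412. 307.] [ 0.698 -0.389  0.   ]
car side 0.29 [393. 253.] [ 0.773 -0.212  0.   ]
block scene 0.63 [208. 233.] [ 0.359 -0.242  0.   ]
block side 0.62 [259. 308.] [ 0.361 -0.234  0.   ]
book scene 0.62 [296. 254.] [ 0.577 -0.042  0.   ]
book scene 0.58 [281. 329.] [ 0.782 -0.215  0.   ]
book side 0.67 [391. 251.] [ 0.771 -0.204 -0.   ]
```

Scene camera view: rings are red (395,192), yellow (333,198), orange (315,222) and green (370,227), with no blue. The stacker is at (295,258), the strip at (253,287) and the board on its rest at (193,268).
Round buttons: yellow housings at (276,203), (141,232) and (169,243), teal housing at (190,211), and a red cap on grey steel at (238,241). The last fits "bare steel", so I'll confirm it in a crop.

```bash
cat >> h.py <<'E'
from scipy.optimize import minimize
HUE={"red":[(0,6),(172,180)],"orange":[(7,17)],"yellow":[(22,34)],"green":[(50,78)],"blue":[(105,125)]}
DIA=dict(red=84,orange=74,yellow=64,green=54,blue=44)
def ringmodel(col,p,z0):
    # list of hulls (disc, tab) and hole pts
    x,y,a=p;r=DIA[col]/2000;th=np.linspace(0,2*np.pi,40)
    R=np.array([[np.cos(a),-np.sin(a)],[np.sin(a),np.cos(a)]])
    disc=np.c_[r*np.cos(th),r*np.sin(th)]
    tab=np.array([[0,.011],[.077,.011],[.077,-.011],[0,-.011]])
    f=lambda q:np.vstack([np.c_[q@R.T+[x,y],np.full(len(q),h)] for h in(z0,z0+.02)])
    hole=np.c_[.0125*np.cos(th),.0125*np.sin(th)]@R.T+[x,y]
    return f(disc),f(tab),np.c_[hole,np.full(40,z0+.02)]
S=4
def render(c,hulls,box,hole=None):
    x0,y0,x1,y1=box;m=np.zeros(((y1-y0)*S,(x1-x0)*S),np.uint8)
    for h in hulls:
        q=((proj(c,h)-[x0,y0]+.5)*S).astype(np.float32)
        cv2.fillConvexPoly(m,cv2.convexHull(q).astype(np.int32)[:,0],255)
    if hole is not None:
        q=((proj(c,hole)-[x0,y0]+.5)*S);cv2.fillPoly(m,[q.astype(np.int32)],90)
    return cv2.resize(m,None,fx=1/S,fy=1/S,interpolation=cv2.INTER_AREA)/255.
def cmask(img,col):
    h=cv2.cvtColor(img,cv2.COLOR_BGR2HSV);m=np.zeros(h.shape[:2],bool)
    for a,b in HUE[col]: m|=(h[...,0]>=a)&(h[...,0]<=b)
    return m&(h[...,1]>110)&(h[...,2]>50)
def fitring(cams,col,p0,z0=0.0,R=38):
    data=[]
    for c in cams:
        u=proj(c,[[p0[0],p0[1],z0+.01]])[0].astype(int)
        b=(max(u[0]-R,0),max(u[1]-R,0),min(u[0]+R,560),min(u[1]+R,420))
        m=cmask(c["img"],col)[b[1]:b[3],b[0]:b[2]].astype(np.uint8)
        n,l,s,_=cv2.connectedComponentsWithStats(m)
        if n>1: m=(l==1+np.argmax(s[1:,4])).astype(float)
        data.append((c,b,m.astype(float)))
    def cost(p):
        e=0
        for c,b,m in data:
            d,t,h=ringmodel(col,p,z0);r=render(c,[d,t],b,h)
            w=np.where((r>.3)&(r<.4),.2,1)
            e+=np.sum(w*np.abs(r-m))/m.sum()
        return e
    best=None
    for a in (np.arange(0,2*np.pi,np.pi/6) if len(p0)<3 else [p0[2]]):
        for st in (.012,):
            s=np.array([[p0[0],p0[1],a]]*4)+np.array([[0,0,0],[st,0,0],[0,st,0],[0,0,.4]])
            o=minimize(cost,s[0],method="Nelder-Mead",options=dict(initial_simplex=s,xatol=1e-4,fatol=1e-4,maxfev=120))
            if best is None or o.fun<best.fun:best=o
    return best.x,best.fun
E
python3 - <<'E'
from h import *
cs={n:read_camera(n) for n in("scene","side")}
px=dict(red=(395,192),yellow=(333,198),orange=(315,222),green=(370,227))
for k,v in px.items():
    p=at_z(cs["scene"],v,.01)
    for cl in (["scene"],["side"],["scene","side"]):
        x,f=fitring([cs[n] for n in cl],k,p[:2] if len(cl)==1 and cl[0]=="scene" else x);print(k,cl,np.round(x,4),round(f,3))
for px1,px2,n in [((238,240),(282,277),"btn")]:
    print(n,tri([ray(cs["scene"],px1),ray(cs["side"],px2)]))
a=cv2.resize(cs["scene"]["img"][180:260,120:300],None,fx=4,fy=4,interpolation=cv2.INTER_CUBIC)
b=cv2.resize(cs["side"]["img"][245:310,200:380],None,fx=4,fy=4,interpolation=cv2.INTER_CUBIC)
cv2.imwrite("pics/crop1.png",np.vstack([a,b]))
E
```

```text
red ['scene'] [0.5267 0.3903 3.4402] 0.125
red ['side'] [0.5311 0.3941 3.471 ] 0.114
red ['scene', 'side'] [0.5302 0.3913 3.4144] 0.278
yellow ['scene'] [0.4459 0.1926 3.6699] 0.162
yellow ['side'] [0.4482 0.1953 3.7124] 0.157
yellow ['scene', 'side'] [0.447  0.1941 3.6934] 0.346
orange ['scene'] [0.5026 0.0777 3.6656] 0.133
orange ['side'] [0.5065 0.0783 3.6789] 1.647
orange ['scene', 'side'] [0.5065 0.0787 3.6763] 1.799
green ['scene'] [0.6235 0.2225 3.277 ] 0.365
green ['side'] [0.6275 0.225  3.3294] 0.199
green ['scene', 'side'] [0.626  0.2237 3.2941] 0.581
btn [ 0.44791301 -0.17839045  0.01825749]
```

View pics/crop1.png

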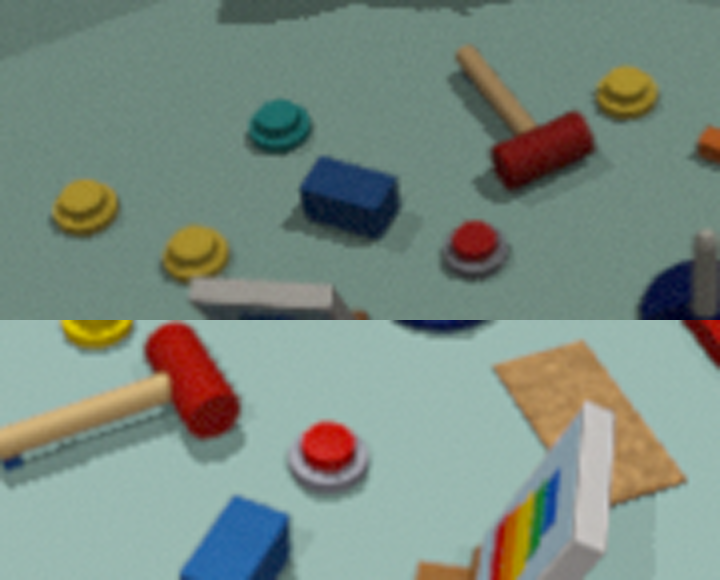

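The crop confirms it: the red cap at scene (238,241) / side (282,277) sits in a bare steel housing, and the others are all yellow or teal. Next I'll fit the fixed things.

```bash
cat >> h.py <<'E'
def fitpoly(cams,masks,hullf,p0,steps,R=50,zc=.005,maxfev=250):
    data=[]
    for c,m in zip(cams,masks):
        u=proj(c,[[p0[0],p0[1],zc]])[0].astype(int);b=(u[0]-R,u[1]-R,u[0]+R,u[1]+R)
        b=(max(b[0],0),max(b[1],0),min(b[2],560),min(b[3],420))
        data.append((c,b,m[b[1]:b[3],b[0]:b[2]].astype(float)))
    def cost(p):return sum(np.abs(render(c,hullf(p),b)-m).sum()/m.sum() for c,b,m in data)
    s=np.vstack([p0]+[np.array(p0)+np.eye(len(p0))[i]*steps[i] for i in range(len(p0))])
    o=minimize(cost,p0,method="Nelder-Mead",options=dict(initial_simplex=s,xatol=1e-4,fatol=1e-4,maxfev=maxfev));return o.x,o.fun
def rot(a):return np.array([[np.cos(a),-np.sin(a)],[np.sin(a),np.cos(a)]])
def strip_h(p):
    q=np.array([[.035,.07],[-.035,.07],[-.035,-.07],[.035,-.07]])@rot(p[2]).T+p[:2]
    return [np.vstack([np.c_[q,np.full(4,h)] for h in(0,.004)])]
th=np.linspace(0,2*np.pi,40)
def disc_h(p):
    q=np.c_[np.cos(th),np.sin(th)]
    return [np.vstack([np.c_[q*.05+p[:2],np.full(40,h)] for h in(0,.012)]), np.vstack([np.c_[q*.01+p[:2],np.full(40,h)] for h in(.012,.094)]+[np.c_[q*.003+p[:2],np.full(40,.1)]])]
def board_h(p):
    # x,y of bottom-mid, z, yaw, lean(back)
    x,y,z,a,l=p
    P=np.array([[sx*.009,sy*.05,h] for sx in(-1,1) for sy in(-1,1) for h in(0,.13)])
    Ry=np.array([[np.cos(l),0,-np.sin(l)],[0,1,0],[np.sin(l),0,np.cos(l)]])
    Q=P@Ry.T;Q[:,:2]=Q[:,:2]@rot(a).T+[x,y];Q[:,2]+=z
    return [Q]
E
python3 - <<'E'
from h import *
cs={n:read_camera(n) for n in("scene","side")}
M={}
for n in cs:
    for t in("stacker","strip","board"):
        r=outline_of(n,t);M[n,t]=r[0]["pixels"];print(n,t,r[0]["confidence"],r[0]["pixels"].sum(),np.round(r[0]["centre"]))
    for r in place_of(n,"post_tip")[:1]: print("tip",n,r["confidence"],at_z(cs[n],r["centre"],.1))
    for r in place_of(n,"lock_top")[:9]: print("lock",n,round(r["confidence"],2),np.round(r["centre"]))
for cl in(["scene"],["side"],["scene","side"]):
    cc=[cs[n] for n in cl]
    x,f=fitpoly(cc,[M[n,"stacker"] for n in cl],disc_h,[.595,-.045],[.01,.01]);print("stacker",np.round(x,4),round(f,3))
    for a in(0,.4,-.4):
        x,f=fitpoly(cc,[M[n,"strip"] for n in cl],strip_h,[.61,-.218,a],[.01,.01,.3]);print("strip",np.round(x,4),round(f,3))
for a in(2.6,3.1,3.6):
    # board x axis points to robot: yaw ~pi
    x,f=fitpoly(cc,[M[n,"board"] for n in cl],board_h,[.47,-.33,.015,a,.4],[.01,.01,.01,.3,.05],R=60,maxfev=500,zc=.06);print("board",np.round(x,4),round(f,3))
E
```

```text
scene stacker 0.73 772 [296. 256.]
scene strip 0.82 982 [252. 284.]
scene board 0.69 471 [188. 256.]
tip scene 0.74 [ 0.5970769  -0.04796701  0.1       ]
lock scene 0.65 [142. 226.]
lock scene 0.62 [277. 199.]
lock scene 0.59 [170. 242.]
lock scene 0.51 [237. 240.]
lock scene 0.51 [191. 210.]
lock scene 0.42 [294. 253.]
side stacker 0.78 817 [310. 234.]
side strip 0.93 776 [342. 267.]
side board 0.67 1369 [334. 299.]
tip side 0.85 [ 0.59581209 -0.05702998  0.1       ]
lock side 0.75 [214. 326.]
lock side 0.69 [236. 392.]
lock side 0.61 [275. 349.]
lock side 0.46 [282. 276.]
lock side 0.43 [222. 238.]
stacker [ 0.5936 -0.051 ] 0.05
strip [ 0.6173 -0.2154 -0.064 ] 0.04
strip [ 0.6169 -0.2161 -0.0553] 0.04
strip [ 0.6168 -0.2155 -0.062 ] 0.039
stacker [ 0.593  -0.0515] 0.048
strip [ 0.617  -0.2129 -0.0504] 0.421
strip [ 0.617  -0.2128 -0.0501] 0.421
strip [ 0.617  -0.2129 -0.0513] 0.421
stacker [ 0.5933 -0.0515] 0.102
strip [ 0.6172 -0.2141 -0.0564] 0.481
strip [ 0.6167 -0.2147 -0.0522] 0.479
strip [ 0.6168 -0.2146 -0.0518] 0.479
board [ 0.4663 -0.333   0.0266  2.4963  0.4731] 0.396
board [ 0.4729 -0.3326  0.0297  2.4829  0.458 ] 0.415
board [ 0.4713 -0.3329  0.0273  2.5012  0.4535] 0.404
```

Request:
{"op": "carry_out", "data": {
  "rows": "32 -46 -6 8.8;32 -46 -6 8.8;32 -46 -6 8.8;32 -46 -6 8.8;32 -46 -6 8.8;0 0 0 0;0 0 0 0",
  "claw": 60,
  "force": 25
}}

```text
t: 3.52
eef_pos: [0.4655, 0.3722, 0.2015]
tool_rot: [-0.0, -0.148, 0.989, 0.0]
contact_force: [0.1, 0.4, 0.1]
gripper_width: 0.704
grasp_force: 0.0
```

```bash
cat >> h.py <<'E'
def omask(n,t,near=None,cam=None):
    rs=[r for r in outline_of(n,t) if r["confidence"]>.25]
    if not rs:return None
    if near is not None: rs.sort(key=lambda r:np.hypot(*(np.array(r["centre"])-near)))
    return rs[0]["pixels"]
def ring_h(col,z0):
    return lambda p: list(ringmodel(col,p,z0)[:2])
def tcp():
    o=get_obs();w,x,y,z=o["tool_rot"]
    ty=np.array([2*(x*y-w*z),1-2*(x*x+z*z)])
    return o["eef_pos"],np.degrees(np.arctan2(ty[1],ty[0])),o
def fitwrist(col,p0,z0=0.,show=None,cams=("wrist",),R=150):
    out=[]
    for n in cams:
        c=read_camera(n)
        u=proj(c,[[p0[0],p0[1],z0+.01]])[0]
        m=cmask(c["img"],col)
        k,l,s,cen=cv2.connectedComponentsWithStats(m.astype(np.uint8))
        ok=[i for i in range(1,k) if s[i,4]>40]
        i=min(ok,key=lambda i:np.hypot(*(cen[i]-u)));m=(l==i).astype(np.uint8)
        cn=cv2.findContours(m,cv2.RETR_EXTERNAL,cv2.CHAIN_APPROX_NONE)[0];m=cv2.drawContours(m,cn,-1,1,-1)
        x,f=fitpoly([c],[m],ring_h(col,z0),list(p0),[.008,.008,.2],R=R if n=="wrist" else 40,zc=z0+.01)
        out.append(x);print(n,col,np.round(x[:2],4),round(np.degrees(x[2]),1),"cost",round(f,3),"area",s[i,4])
        if show:
            im=c["img"].copy()
            for h in ringmodel(col,x,z0): cv2.polylines(im,[cv2.convexHull(proj(c,h).astype(np.float32)).astype(np.int32)],1,(255,0,255),1)
            cv2.imwrite(f"pics/{show}_{n}.png",im)
    return out
E
python3 - <<'E'
from h import *
p,a,o=tcp();print(p,a)
fitwrist("red",[.529,.391,3.44],show="w1",cams=("wrist","scene","side"))
E
```

```text
[0.46551793 0.37215148 0.20145513] 106.99876216481233
wrist red [0.5302 0.3896] 196.9 cost 0.039 area 5321
scene red [0.5272 0.3891] 194.5 cost 0.112 area 449
side red [0.5309 0.3945] 199.7 cost 0.12 area 373
```

View pics/w1_wrist.png

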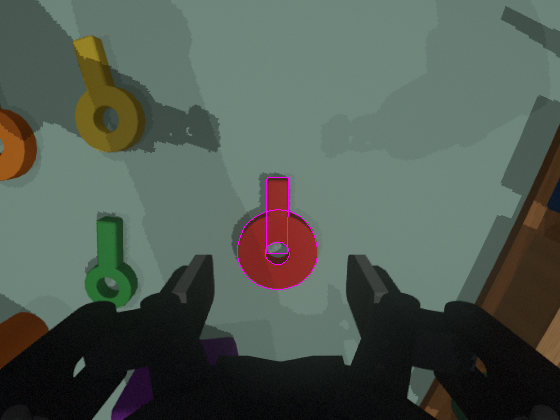

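The wrist view shows the red ring with its hole at (277,252) and tab up to (277,178), and the fitted outline lies on it. Yellow, orange and green are to the left, untouched. Descend and grip.

Request:
{"op": "carry_out", "data": {
  "rows": "3.5 -1.2 -50 0;0 0 -60 0;0 0 -55 0;0 0 -25 0;0 0 -8 0;0 0 0 0;0 0 0 0",
  "claw": 45
}}

```text
t: 4.55
eef_pos: [0.4698, 0.3718, 0.0048]
tool_rot: [0.001, -0.149, 0.989, 0.001]
contact_force: [-0.8, 0.2, -0.2]
gripper_width: 0.526
grasp_force: 0.0
```

Request:
{"op": "carry_out", "data": {
  "rows": "0 0 0 0;0 0 0 0;0 0 0 0;0 0 0 0;0 0 0 0;0 0 0 0",
  "claw": 10,
  "force": 25
}}

```text
t: 5.3
eef_pos: [0.4697, 0.3712, 0.0045]
tool_rot: [0.001, -0.148, 0.989, 0.001]
contact_force: [-0.0, -0.3, 6.9]
gripper_width: 0.25
grasp_force: 26.5
```

Request:
{"op": "carry_out", "data": {
  "rows": "0 0 30 0;0 0 60 0;5 -20 50 0;12 -60 0 0;13 -60 0 0;12 -60 0 0;10 -60 0 0;10 -60 0 0;0 -20 0 0;0 0 0 0"
}}

```text
t: 6.55
eef_pos: [0.5308, 0.0285, 0.1434]
tool_rot: [-0.0, -0.146, 0.989, -0.0]
contact_force: [0.3, 0.9, -0.5]
gripper_width: 0.255
grasp_force: 25.6
```

Run:
```python
from h import *
p,a,o=tcp();print(p,a,o["grasp_force"],o["gripper_width"])
g=np.radians(a+90)
z0=p[2]-.0045
c0=p[:2]-.064*np.array([np.cos(g),np.sin(g)])
fitwrist("red",[*c0,g],z0=z0,show="w2",cams=("wrist",),R=200)
c=read_camera("wrist")
M=omask("wrist","stacker");print(M.sum())
x,f=fitpoly([c],[M],disc_h,[.593,-.051],[.006,.006],R=170);print("post",x,f)
for r in place_of("wrist","post_tip")[:2]:print(r["confidence"],r["centre"],at_z(c,r["centre"],.1))
```

```text
[0.53084557 0.02847734 0.14340879] 106.84531980019301 25.576743185520172 0.25544401328478866
wrist red [0.7098 0.0531] 184.4 cost 1.0 area 6552
10349
post [ 0.59262089 -0.05315788] 0.01963057906513654
```

View pics/w2_wrist.png

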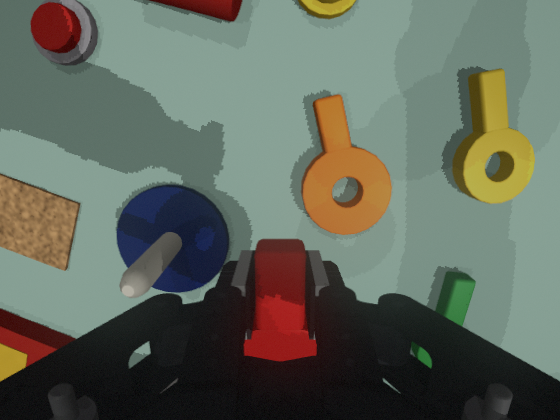

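The wrist view shows the red tab held straight in the fingers at (280,290), the post tip at (128,291), and the orange, yellow and green rings in place.

Request:
{"op": "carry_out", "data": {
  "rows": "0.3 -40 0 0;0.5 -40 0 0;0.5 -20 0 0;0 0 0 0;0 0 0 0"
}}

```text
t: 7.38
eef_pos: [0.5326, -0.0671, 0.1433]
tool_rot: [0.0, -0.15, 0.989, 0.0]
contact_force: [-0.6, 0.8, -1.4]
gripper_width: 0.247
grasp_force: 25.6
```

Run:
```python
from h import *
p,a,o=tcp();print(p,a)
ims=[]
for n in("scene","side"):
    c=read_camera(n);im=c["img"].copy()
    z0=p[2]-.0045;g=np.radians(a+90);c0=p[:2]-.063*np.array([np.cos(g),np.sin(g)])
    u=proj(c,[[*c0,.1]])[0].astype(int);
    im=cv2.resize(im[u[1]-45:u[1]+45,u[0]-50:u[0]+50],None,fx=4,fy=4,interpolation=cv2.INTER_CUBIC)
    for h in ringmodel("red",[*c0,g],z0)[:2]:
        q=(proj(c,h)-[u[0]-50,u[1]-45]+.5)*4;cv2.polylines(im,[cv2.convexHull(q.astype(np.float32)).astype(np.int32)],1,(255,0,255),1)
    ims.append(im)
cv2.imwrite("pics/c3.png",np.hstack(ims))
```

```text
[ 0.53256973 -0.06710682  0.14326031] 107.23251128455941
```

View pics/c3.png

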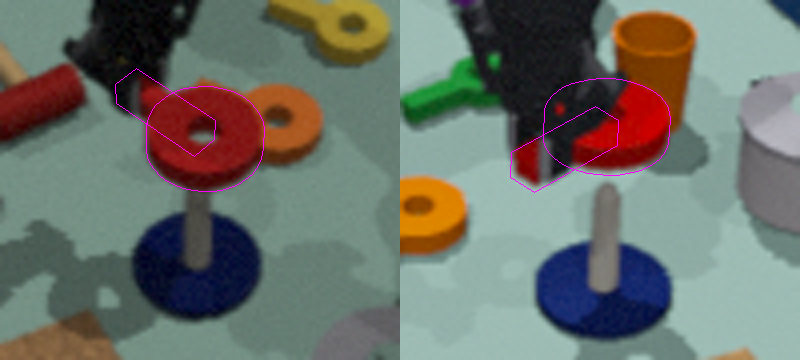

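Both views show the red ring level, held over the post (scene crop (205,130), side crop (605,130)), and the model outline agrees. Lower onto the tip.

Request:
{"op": "carry_out", "data": {
  "rows": "-0.5 -4.5 -10 0;0 0 -18 0;0 0 -10 0;0 0 -6 0;0 0 0 0;0 0 0 0"
}}

```text
t: 8.22
eef_pos: [0.5322, -0.0738, 0.0997]
tool_rot: [0.0, -0.149, 0.989, -0.0]
contact_force: [-0.3, 0.7, -1.4]
gripper_width: 0.248
grasp_force: 25.6
```

Request:
{"op": "carry_out", "data": {
  "rows": "0 2 -15 0;0 0 -20 0;0 0 -20 0;0 0 -18 0;0 0 -8 0;0 0 -4 0;0 0 0 0;0 0 0 0"
}}

```text
t: 9.22
eef_pos: [0.5312, -0.0718, 0.0148]
tool_rot: [-0.001, -0.148, 0.989, 0.0]
contact_force: [-3.1, 0.6, 6.0]
gripper_width: 0.255
grasp_force: 27.5
```

Request:
{"op": "carry_out", "data": {
  "rows": "0 0 0 0;0 0 0 0;0 0 0 0;0 0 60 0;0 0 60 0;-20 30 50 4;-20 30 15 4;-20 30 0 4;-21 27 0 1.5;0 0 0 0",
  "claw": 45
}}

```text
t: 10.48
eef_pos: [0.4496, 0.0471, 0.1994]
tool_rot: [-0.0, -0.266, 0.964, 0.0]
contact_force: [0.6, -0.5, 0.4]
gripper_width: 0.527
grasp_force: 0.0
```

Request:
{"op": "carry_out", "data": {
  "rows": "0 0 0 0;0 0 0 0"
}}

```text
t: 10.72
eef_pos: [0.4514, 0.0443, 0.1993]
tool_rot: [0.0, -0.263, 0.965, -0.0]
contact_force: [-0.3, -0.6, 0.9]
gripper_width: 0.53
grasp_force: 0.0
```

```bash
cat >> h.py <<'E'
def plan(col,p0):
    p,a,o=tcp()
    x=fitwrist(col,p0,show="w_"+col)[0]
    t=np.degrees(x[2]);g=x[:2]+.064*np.array([np.cos(x[2]),np.sin(x[2])])
    dy=(t-90-a+90)%180-90
    print("tcp",np.round(p,4),round(a,1),"move mm",np.round((g-p[:2])*1000,1),"dz",round((.0035-p[2])*1000,1),"yaw",round(dy,1))
def check(col,z0,p0):
    for n in("scene","side"):
        c=read_camera(n);u=proj(c,[[.593,-.051,.05]])[0].astype(int)
        im=c["img"].copy()
        for h in ringmodel(col,p0,z0)[:2]: cv2.polylines(im,[cv2.convexHull(proj(c,h).astype(np.float32)).astype(np.int32)],1,(255,0,255),1)
        yield cv2.resize(im[u[1]-45:u[1]+45,u[0]-50:u[0]+50],None,fx=4,fy=4,interpolation=cv2.INTER_CUBIC)
E
python3 - <<'E'
from h import *
plan("orange",[.505,.078,np.radians(210.5)])
fitwrist("red",[.593,-.052,np.radians(197)],z0=.012,show="red_on",cams=("scene","side"))
E
```

```text
wrist orange [0.5048 0.0779] 210.6 cost 0.041 area 4446
tcp [0.4514 0.0443 0.1993] 120.5 move mm [-1.7  0.9] dz -195.8 yaw 0.2
scene red [ 0.5906 -0.0533] 196.3 cost 0.259 area 540
side red [ 0.5942 -0.0503] 199.1 cost 0.254 area 569
```

Request:
{"op": "carry_out", "data": {
  "rows": "-1.7 0.9 -50 0.2;0 0 -60 0;0 0 -55 0;0 0 -24 0;0 0 -6.5 0;0 0 0 0;0 0 0 0"
}}

```text
t: 11.75
eef_pos: [0.4503, 0.0462, 0.0049]
tool_rot: [0.001, -0.265, 0.964, -0.0]
contact_force: [-0.1, 1.0, -0.2]
gripper_width: 0.528
grasp_force: 0.0
```

Request:
{"op": "carry_out", "data": {
  "rows": "0 0 0 0;0 0 0 0;0 0 0 0;0 0 0 0;0 0 0 0;0 0 0 0",
  "claw": 10
}}

```text
t: 12.5
eef_pos: [0.45, 0.0461, 0.0048]
tool_rot: [0.001, -0.265, 0.964, -0.0]
contact_force: [-0.8, -0.8, 6.1]
gripper_width: 0.254
grasp_force: 26.2
```

Request:
{"op": "carry_out", "data": {
  "rows": "0 0 30 0;0 0 55 0;0 0 40 0;20 -30 0 0;30 -45 0 0;25 -36 0 0;13 -20 0 0;0 0 0 0;0 0 0 0;0 0 0 0"
}}

```text
t: 13.75
eef_pos: [0.5366, -0.0836, 0.1289]
tool_rot: [-0.0, -0.266, 0.964, 0.0]
contact_force: [0.1, -0.2, -0.9]
gripper_width: 0.249
grasp_force: 25.2
```

Request:
{"op": "carry_out", "data": {
  "rows": "1.3 -1.7 -10 0;0 0 -12 0;0 0 -6 0;0 0 -4 0;0 0 0 0;0 0 0 0"
}}

```text
t: 14.5
eef_pos: [0.5387, -0.0866, 0.097]
tool_rot: [0.0, -0.265, 0.964, -0.0]
contact_force: [-0.6, -0.3, -0.8]
gripper_width: 0.246
grasp_force: 25.2
```

Threading freely (ring underside at 92 mm, no force). Seat height for orange is TCP z of about 0.0365.

Request:
{"op": "carry_out", "data": {
  "rows": "-0.8 1.3 -15 0;0 0 -18 0;0 0 -15 0;0 0 -9 0;0 0 -4 0;0 0 0 0;0 0 0 0"
}}

```text
t: 15.38
eef_pos: [0.5371, -0.0856, 0.0361]
tool_rot: [-0.001, -0.265, 0.964, 0.0]
contact_force: [-3.2, -0.1, 5.3]
gripper_width: 0.248
grasp_force: 26.4
```

Request:
{"op": "carry_out", "data": {
  "rows": "0 0 0 0;0 0 0 0;0 0 0 0;0 0 60 0;0 0 60 0;-20 40 43 0.5;-35 55 0 0.5;-35 55 0 0;-30 55 0 0;-10 45 0 0",
  "claw": 45
}}

```text
t: 16.62
eef_pos: [0.4088, 0.1618, 0.1991]
tool_rot: [0.0, -0.275, 0.962, -0.0]
contact_force: [0.7, -0.0, 0.3]
gripper_width: 0.525
grasp_force: 0.0
```

Request:
{"op": "carry_out", "data": {
  "rows": "0 0 0 0;0 0 0 0;0 0 0 0"
}}

```text
t: 17.0
eef_pos: [0.411, 0.1586, 0.1987]
tool_rot: [-0.0, -0.273, 0.962, -0.0]
contact_force: [-0.3, -0.7, -0.5]
gripper_width: 0.526
grasp_force: 0.0
```

Run:
```python
from h import *
plan("yellow",[.447,.194,np.radians(212)])
fitwrist("orange",[.593,-.052,np.radians(210)],z0=.032,show="or_on",cams=("scene","side"))
```

```text
wrist yellow [0.4473 0.1925] 209.8 cost 0.051 area 3659
tcp [0.411  0.1586 0.1987] 121.6 move mm [-19.3   2.1] dz -195.2 yaw -1.8
scene orange [ 0.5911 -0.0528] 210.2 cost 0.245 area 479
side orange [ 0.5936 -0.052 ] 210.7 cost 0.21 area 375
```

Request:
{"op": "carry_out", "data": {
  "rows": "-16 4 -30 -1.8;0 0 -40 0;0 0 -40 0;0 0 -20 0;0 0 0 0;0 0 0 0"
}}

```text
t: 17.9
eef_pos: [0.3953, 0.1641, 0.0695]
tool_rot: [0.0, -0.258, 0.966, 0.0]
contact_force: [0.3, 0.8, 0.6]
gripper_width: 0.528
grasp_force: 0.0
```

Request:
{"op": "carry_out", "data": {
  "rows": "0 -1.2 -40 0;0 0 -18 0;0 0 -7 0;0 0 0 0;0 0 0 0"
}}

```text
t: 18.52
eef_pos: [0.3954, 0.1632, 0.0047]
tool_rot: [0.001, -0.259, 0.966, 0.0]
contact_force: [0.3, 0.7, 0.6]
gripper_width: 0.528
grasp_force: 0.0
```

Request:
{"op": "carry_out", "data": {
  "rows": "0 0 0 0;0 0 0 0;0 0 0 0;0 0 0 0;0 0 0 0;0 0 0 0",
  "claw": 10
}}

```text
t: 19.27
eef_pos: [0.3952, 0.1629, 0.0045]
tool_rot: [0.001, -0.258, 0.966, 0.0]
contact_force: [-1.0, -0.8, 6.9]
gripper_width: 0.251
grasp_force: 26.0
```

Run:
```python
from h import *
p,a,o=tcp();print(p,a)
fitwrist("yellow",[.4473,.1925,np.radians(210)],show="y",cams=("scene","side"))
d=np.array([np.cos(np.radians(a+90)),np.sin(np.radians(a+90))])
r=(p[:2]-[.4473,.1925])@d;print("radial",r,"target",np.array([.5925,-.053])+r*d)
```

```text
[0.3951703  0.16294973 0.00451206] 119.96117672030435
scene yellow [0.4454 0.192 ] 206.8 cost 0.321 area 289
side yellow [0.4476 0.1934] 252.5 cost 1.185 area 167
radial 0.059921086684274205 target [ 0.54058653 -0.08292537]
```

Request:
{"op": "carry_out", "data": {
  "rows": "0 0 30 0;0 0 55 0;0 0 40 0;20 -30 0 0;35 -60 0 0;35 -60 0 0;30 -55 0 0;20 -34 0 0;5.4 -7 0 0;0 0 0 0"
}}

```text
t: 20.62
eef_pos: [0.5327, -0.0708, 0.1287]
tool_rot: [-0.0, -0.258, 0.966, 0.0]
contact_force: [0.7, 0.4, -1.6]
gripper_width: 0.245
grasp_force: 25.1
```

Request:
{"op": "carry_out", "data": {
  "rows": "0 0 0 0;0 0 0 0"
}}

```text
t: 20.88
eef_pos: [0.5325, -0.0696, 0.1289]
tool_rot: [-0.0, -0.26, 0.966, 0.0]
contact_force: [0.6, 0.1, -0.8]
gripper_width: 0.249
grasp_force: 25.1
```

Request:
{"op": "carry_out", "data": {
  "rows": "8 -13.2 0 0;0 0 -10 0;0 0 -12 0;0 0 -4 0;0 0 0 0;0 0 0 0"
}}

```text
t: 21.62
eef_pos: [0.5411, -0.0841, 0.103]
tool_rot: [0.0, -0.259, 0.966, -0.0]
contact_force: [0.4, 0.3, -0.8]
gripper_width: 0.249
grasp_force: 25.1
```

Request:
{"op": "carry_out", "data": {
  "rows": "-0.4 0.8 -6 0;0 0 -15 0;0 0 -15 0;0 0 -8 0;0 0 -4 0;0 0 0 0;0 0 0 0"
}}

```text
t: 22.5
eef_pos: [0.54, -0.0836, 0.0557]
tool_rot: [-0.001, -0.258, 0.966, 0.0]
contact_force: [-6.5, 0.5, 14.6]
gripper_width: 0.25
grasp_force: 27.5
```

Request:
{"op": "carry_out", "data": {
  "rows": "0 0 0 0;0 0 0 0;0 0 0 0;0 0 60 0;0 0 60 0;4 50 24 -4;4 60 0 -5;4 60 0 -5;4 60 0 -4;4 60 0 -3",
  "claw": 45
}}

```text
t: 23.75
eef_pos: [0.5605, 0.2084, 0.1987]
tool_rot: [0.0, -0.077, 0.997, -0.0]
contact_force: [0.4, 0.7, 0.1]
gripper_width: 0.525
grasp_force: 0.0
```

Request:
{"op": "carry_out", "data": {
  "rows": "0 0 0 0;0 0 0 0;0 0 0 0"
}}

```text
t: 24.12
eef_pos: [0.5608, 0.2045, 0.1987]
tool_rot: [-0.0, -0.077, 0.997, -0.0]
contact_force: [-0.4, 0.1, -1.0]
gripper_width: 0.529
grasp_force: 0.0
```

Run:
```python
from h import *
plan("green",[.625,.224,np.radians(189)])
fitwrist("yellow",[.593,-.052,np.radians(210)],z0=.052,show="ye_on",cams=("scene","side"))
```

```text
wrist green [0.6249 0.223 ] 190.5 cost 0.077 area 2752
tcp [0.5608 0.2045 0.1987] 98.8 move mm [1.1 6.9] dz -195.2 yaw 1.6
scene yellow [ 0.5914 -0.0519] 209.8 cost 0.355 area 380
side yellow [ 0.5937 -0.0505] 211.6 cost 0.261 area 414
```

Request:
{"op": "carry_out", "data": {
  "rows": "1.1 6.9 -50 1.6;0 0 -60 0;0 0 -55 0;0 0 -24 0;0 0 -5.5 0;0 0 0 0;0 0 0 0"
}}

```text
t: 25.15
eef_pos: [0.5629, 0.2139, 0.0059]
tool_rot: [0.001, -0.092, 0.996, 0.0]
contact_force: [0.5, -1.1, -0.1]
gripper_width: 0.524
grasp_force: 0.0
```

Request:
{"op": "carry_out", "data": {
  "rows": "0 0 0 0;0 0 0 0;0 0 0 0;0 0 0 0;0 0 0 0;0 0 0 0",
  "claw": 10
}}

```text
t: 25.9
eef_pos: [0.5624, 0.2137, 0.0055]
tool_rot: [0.001, -0.092, 0.996, 0.0]
contact_force: [-1.7, -0.3, 6.6]
gripper_width: 0.251
grasp_force: 24.3
```

Run:
```python
from h import *
p,a,o=tcp();print(p,a)
d=np.array([np.cos(np.radians(a+90)),np.sin(np.radians(a+90))])
r=(p[:2]-[.6249,.223])@d;print("radial",r,"target",np.array([.5925,-.053])+r*d, "rot to 208:",np.array([.5925,-.053])+r*np.array([np.cos(3.63),np.sin(3.63)]))
```

```text
[0.56239142 0.21365603 0.00553437] 100.56504100847353
radial 0.06316212430069777 target [ 0.53040864 -0.06458088] rot to 208: [ 0.53672271 -0.08263693]
```

Request:
{"op": "carry_out", "data": {
  "rows": "0 0 30 0;0 0 55 0;0 0 40 0;-4 -40 0 0;-7 -55 0 0;-7 -55 0 0;-7 -55 0 0;-5 -45 0 0;-2 -20 0 0;0 0 0 0"
}}

```text
t: 27.15
eef_pos: [0.5293, -0.0584, 0.1295]
tool_rot: [0.0, -0.09, 0.996, -0.0]
contact_force: [1.6, 0.1, -0.5]
gripper_width: 0.249
grasp_force: 24.7
```

Request:
{"op": "carry_out", "data": {
  "rows": "0 0 0 0;0 0 0 0;0 0 0 0"
}}

```text
t: 27.52
eef_pos: [0.5298, -0.0554, 0.1293]
tool_rot: [-0.0, -0.093, 0.996, 0.0]
contact_force: [-0.4, -0.1, -0.8]
gripper_width: 0.251
grasp_force: 24.7
```

Request:
{"op": "carry_out", "data": {
  "rows": "0.7 -9.2 0 0;0 0 -10 0;0 0 -12 0;0 0 -4 0;0 0 0 0;0 0 0 0"
}}

```text
t: 28.28
eef_pos: [0.5306, -0.0657, 0.1035]
tool_rot: [0.0, -0.092, 0.996, 0.0]
contact_force: [0.2, -0.1, 0.0]
gripper_width: 0.252
grasp_force: 24.7
```

Request:
{"op": "carry_out", "data": {
  "rows": "-0.2 0.8 -6 0;0 0 -10 0;0 0 -8 0;0 0 -4 0;0 0 0 0;0 0 0 0"
}}

```text
t: 29.02
eef_pos: [0.5301, -0.0649, 0.0761]
tool_rot: [-0.0, -0.092, 0.996, 0.0]
contact_force: [-3.6, -0.2, 12.4]
gripper_width: 0.249
grasp_force: 25.7
```

Request:
{"op": "carry_out", "data": {
  "rows": "0 0 0 0;0 0 0 0;0 0 0 0;0 0 60 0;0 0 60 0;0 -20 60 8.5;-8 -60 30 8.5;-8 -60 0 8.5;-8 -60 0 8.5;-6 -60 0 8.5",
  "claw": 45
}}

```text
t: 30.28
eef_pos: [0.5003, -0.3219, 0.2824]
tool_rot: [0.0, -0.446, 0.895, -0.0]
contact_force: [1.3, -0.5, 0.6]
gripper_width: 0.526
grasp_force: 0.0
```

Request:
{"op": "carry_out", "data": {
  "rows": "0 -20 0 0;0 0 0 0;0 0 0 0",
  "claw": 60
}}

```text
t: 30.65
eef_pos: [0.5011, -0.3385, 0.282]
tool_rot: [0.0, -0.448, 0.894, 0.001]
contact_force: [-0.2, 0.4, -0.2]
gripper_width: 0.702
grasp_force: 0.0
```

Run:
```python
from h import *
p,a,o=tcp();print(p,a)
fitwrist("green",[.593,-.052,np.radians(190)],z0=.072,show="gr_on",cams=("scene","side"))
cs={};M={}
for n in("wrist","scene","side"):
    cs[n]=read_camera(n);M[n]=omask(n,"board");print(n,None if M[n] is None else M[n].sum())
im=cs["wrist"]["img"].copy()
for cl in(["wrist"],["wrist","scene","side"]):
    cl=[n for n in cl if M[n] is not None]
    for a0 in (2.5,):
        x,f=fitpoly([cs[n] for n in cl],[M[n] for n in cl],board_h,[.469,-.333,.015,a0,.4],[.01,.01,.01,.2,.05],R=200,maxfev=600,zc=.06);print(cl,np.round(x,4),round(f,3))
    q=proj(cs["wrist"],board_h(x)[0])
    cv2.polylines(im,[cv2.convexHull(q.astype(np.float32)).astype(np.int32)],1,(255,0,255) if len(cl)>1 else (0,255,0),1)
cv2.imwrite("pics/wb.png",im)
a=[cv2.resize(cs[n]["img"][v-55:v+55,u-50:u+50],(400,440),interpolation=cv2.INTER_CUBIC) for n,u,v in(("scene",295,240),("side",310,215))]
cv2.imwrite("pics/stack.png",np.hstack(a))
```

```text
[ 0.50114014 -0.33854778  0.28204391] 143.19475295967644
scene green [ 0.5918 -0.0533] 200.0 cost 0.329 area 280
side green [ 0.5986 -0.0477] 205.9 cost 0.185 area 345
wrist 7010
scene 1514
side 1431
['wrist'] [ 0.4735 -0.3356  0.0195  2.524   0.4014] 0.017
['wrist', 'scene', 'side'] [ 0.4735 -0.336   0.0238  2.5244  0.3996] 1.514
```

View pics/wb.png

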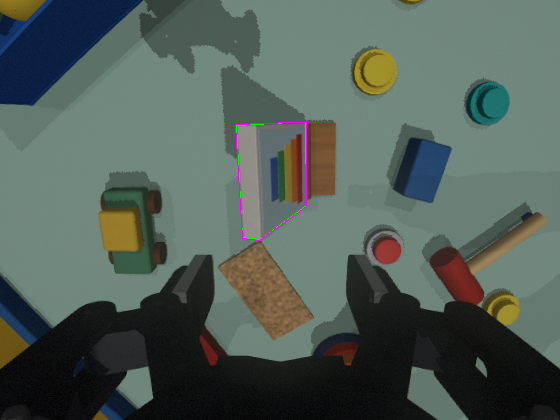

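View pics/stack.png

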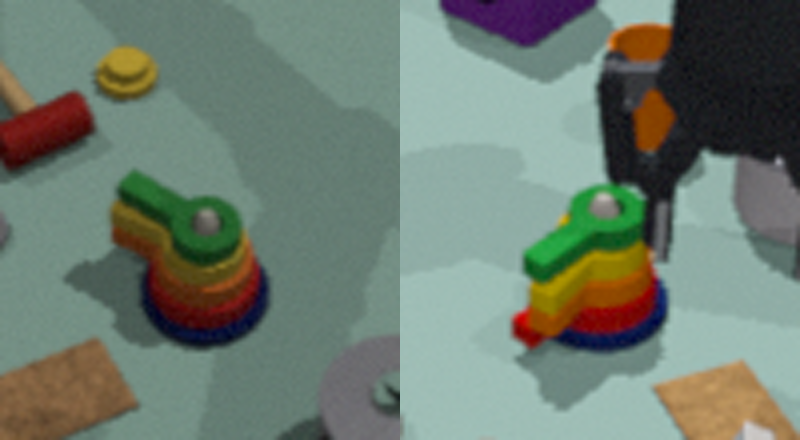

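The wrist view shows the board's top edge at (245,180), with the fit lying on it; the strip is at (266,290) and the steel-housed button at (385,246). The stack crops show red, orange, yellow, green from the bottom, flat and touching. Now to the board.

Request:
{"op": "carry_out", "data": {
  "rows": "8 -22 -30 1.4;0 0 -40 0;0 0 -35 0;0 0 -25 0;0 0 0 0;0 0 0 0"
}}

```text
t: 31.8
eef_pos: [0.5095, -0.3625, 0.1535]
tool_rot: [0.0, -0.458, 0.889, -0.001]
contact_force: [0.0, -0.0, -0.6]
gripper_width: 0.701
grasp_force: 0.0
```

```bash
cat > b.py <<'E'
from h import *
def crops(name,u3,r=45):
    ims=[]
    for n in("scene","side"):
        c=read_camera(n);u=proj(c,[u3])[0].astype(int)
        ims.append(cv2.resize(c["img"][u[1]-r:u[1]+r,u[0]-r:u[0]+r],(400,400),interpolation=cv2.INTER_CUBIC))
    cv2.imwrite(f"pics/{name}.png",np.hstack(ims))
E
python3 -c "
from b import *
p,a,o=tcp();print(p,a)
crops('b1',[.50,-.35,.1])"
```

```text
[ 0.5094817  -0.36249191  0.15352859] 144.48855768717837
```

View pics/b1.png

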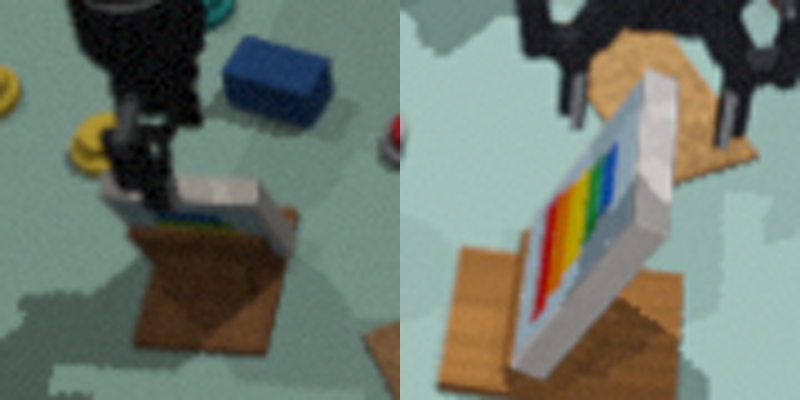

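The fingers straddle the board's top edge (side crop: fingers at (575,105) and (728,125), top at (655,85)). Go down 43 mm and close lightly.

Request:
{"op": "carry_out", "data": {
  "rows": "0 1.5 -25 0;0 0 -18 0;0 0 0 0;0 0 0 0"
}}

```text
t: 32.4
eef_pos: [0.5092, -0.361, 0.1101]
tool_rot: [0.0, -0.458, 0.889, -0.0]
contact_force: [-1.1, 1.3, -0.5]
gripper_width: 0.703
grasp_force: 0.0
```

Request:
{"op": "carry_out", "data": {
  "rows": "0 0 0 0;0 0 0 0;0 0 0 0;0 0 0 0;0 0 0 0;0 0 0 0",
  "claw": 8,
  "force": 22
}}

```text
t: 33.15
eef_pos: [0.5087, -0.3606, 0.1105]
tool_rot: [-0.0, -0.458, 0.889, -0.0]
contact_force: [-2.5, 1.7, 6.3]
gripper_width: 0.362
grasp_force: 19.8
```

Request:
{"op": "carry_out", "data": {
  "rows": "0 0 6 0;0 0 8 0;0 0 8 0;0 0 10 0;0 0 10 0;0 0 0 0;0 0 0 0"
}}

```text
t: 34.02
eef_pos: [0.5094, -0.3611, 0.1529]
tool_rot: [0.0, -0.458, 0.889, -0.001]
contact_force: [-4.9, 2.4, 5.8]
gripper_width: 0.292
grasp_force: 25.8
```

```bash
python3 -c "
from b import *
p,a,o=tcp();print(p,a)
crops('b2',[.50,-.35,.12])"
```

```text
[ 0.50937341 -0.3610773   0.15288335] 144.47236558565064
```

View pics/b2.png

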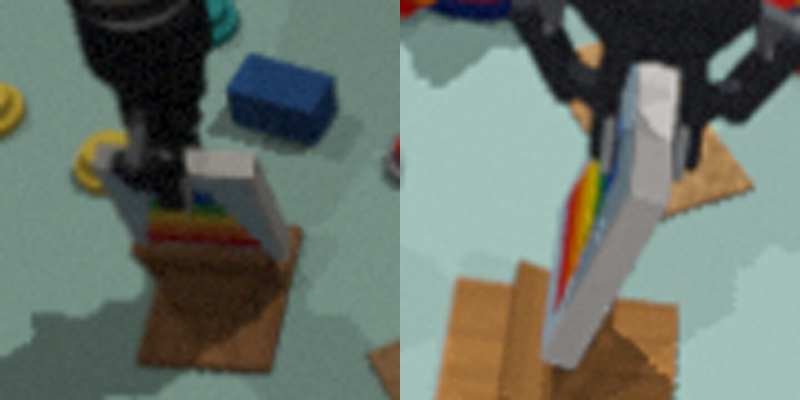

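The board is pinched at its top and turning upright (side crop: foot at (565,355), still against the rest). Keep lifting, easing towards the robot.

Request:
{"op": "carry_out", "data": {
  "rows": "-4 3 12 0;-4 3 15 0;0 0 20 0;0 0 20 0;0 0 0 0;0 0 0 0;0 0 0 0"
}}

```text
t: 35.0
eef_pos: [0.5005, -0.3546, 0.2176]
tool_rot: [-0.0, -0.458, 0.889, 0.0]
contact_force: [-0.5, 0.3, -1.0]
gripper_width: 0.205
grasp_force: 30.5
```

```bash
cat >> b.py <<'E'
def fitboard(p0,cl=("scene","side"),bnd=None):
    out=[]
    for n in cl:
        c=read_camera(n);m=omask(n,"board")
        if m is None: print(n,"none");continue
        out.append((c,m))
    return out
E
python3 -c "
from b import *
p,a,o=tcp();print(p,a,o['gripper_width'],o['contact_force'])
crops('b3',[p[0],p[1],.15])"
```

```text
[ 0.50048588 -0.35459775  0.21761128] 144.48318877124115 0.2051291137789583 [-0.48174747  0.25448757 -0.99501651]
```

View pics/b3.png

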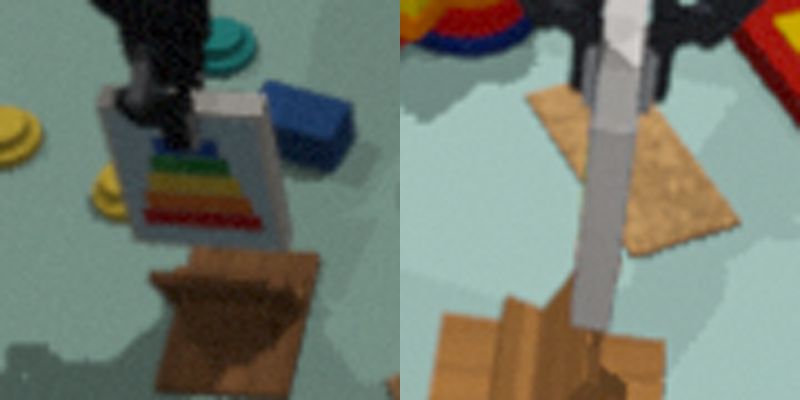

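The board now hangs upright and flush in the fingers (17.5 mm opening; side crop foot at (590,325)). Measure its pose in the hand.

```bash
cat >> b.py <<'E'
def inhand(zg,cl=("scene","side"),show=None):
    p,a,o=tcp();d=np.radians(a);th=np.array([np.cos(d),np.sin(d)]);w=np.array([-th[1],th[0]])
    cs={};M={}
    for n in cl:
        cs[n]=read_camera(n);M[n]=omask(n,"board");r=place_of(n,"board")[:1]
        if r:cs[n]["o"]=ray(cs[n],r[0]["centre"])
    print("origin tri",np.round(tri([cs[n]["o"] for n in cl if "o" in cs[n]]),4),"tcp",np.round(p,4),round(a,2))
    def H(q):
        lat,z,roll=q[:3];P=np.array([[sx*.009,sy*.05,h] for sx in(-1,1) for sy in(-1,1) for h in(0,.13)])
        yy=P[:,1]*np.cos(roll)-P[:,2]*np.sin(roll);zz=P[:,1]*np.sin(roll)+P[:,2]*np.cos(roll)
        off=q[3] if len(q)>3 else 0
        return np.c_[p[:2]+np.outer(P[:,0]+off,th)+np.outer(yy+lat,w),zz+z]
    D=[]
    for n in cl:
        if M[n] is None: print(n,"no mask");continue
        c=cs[n];u=proj(c,[[*p[:2],zg+.06]])[0].astype(int);b=(max(u[0]-70,0),max(u[1]-70,0),min(u[0]+70,560),min(u[1]+70,420))
        W=np.ones((b[3]-b[1],b[2]-b[0]));v=int(proj(c,[[*p[:2],p[2]-.012]])[0][1])-b[1];W[:v]=0
        D.append((n,c,b,M[n][b[1]:b[3],b[0]:b[2]].astype(float),W))
    f=lambda q,D:sum((W*np.abs(render(c,[H(q)],b)-m)).sum()/(W*m).sum() for n,c,b,m,W in D)
    for DD in [[x] for x in D]+[D]:
        k=4 if len(DD)>1 else 3
        q0=np.array([0,zg,0,0])[:k];s=np.vstack([q0,q0+np.diag([.01,.01,.08,.004])[:k,:k]])
        o=minimize(f,q0,args=(DD,),method="Nelder-Mead",options=dict(initial_simplex=s,xatol=1e-4,fatol=1e-4,maxfev=400))
        q=o.x;print([x[0] for x in DD],"lat,z,roll,off",np.round(q,4),round(o.fun,3),"xy",np.round(p[:2]+q[0]*w+(q[3] if k>3 else 0)*th,4))
    return q
E
python3 -c "
from b import *
inhand(.117)"
```

```text
origin tri [ 0.5    -0.3516  0.1133] tcp [ 0.5005 -0.3546  0.2176] 144.48
['scene'] lat,z,roll,off [ 0.0002  0.1181 -0.0079] 0.04 xy [ 0.5004 -0.3547]
['side'] lat,z,roll,off [0.0016 0.1247 0.0113] 0.093 xy [ 0.4996 -0.3559]
['scene', 'side'] lat,z,roll,off [ 0.0011  0.1198  0.0165 -0.0004] 0.14 xy [ 0.5002 -0.3557]
```

Request:
{"op": "carry_out", "data": {
  "rows": "15 18 0 5.4;25 28 0 5.4;25 30 0 5.4;25 30 0 5.4;18 22 0 5.4;8.5 12 0 5.3;0 0 0 0;0 0 0 0;0 0 0 0"
}}

```text
t: 36.52
eef_pos: [0.6167, -0.216, 0.2183]
tool_rot: [-0.001, -0.686, 0.728, -0.0]
contact_force: [0.0, -0.2, -1.5]
gripper_width: 0.205
grasp_force: 30.4
```

Run:
```python
from b import *
inhand(.118)
for n in("scene","side","wrist"):
    c=read_camera(n);
    for r in outline_of(n,"strip")[:1]:
        x,f=fitpoly([c],[r["pixels"]],strip_h,[.617,-.2145,-.056],[.006,.006,.05],R=150 if n=="wrist" else 50);print("strip",n,np.round(x,4),round(f,3),r["pixels"].sum())
```

```text
origin tri [ 0.6156 -0.2265  0.1302] tcp [ 0.6167 -0.216   0.2183] 176.63
side no mask
['scene'] lat,z,roll,off [-0.0006  0.1194  0.0119] 0.043 xy [ 0.6167 -0.2154]
['scene'] lat,z,roll,off [-0.0006  0.1194  0.0119] 0.043 xy [ 0.6167 -0.2154]
strip scene [ 0.6175 -0.2158 -0.0646] 0.046 963
strip side [ 0.6162 -0.2126 -0.0515] 0.046 1081
strip wrist [ 0.6161 -0.216  -0.0669] 1.453 3404
```

Request:
{"op": "carry_out", "data": {
  "rows": "0.3 1 -30 0;0 0 -35 0;0 0 -25 0;0 0 -12 0;0 0 -4 0;0 0 0 0;0 0 0 0"
}}

```text
t: 38.0
eef_pos: [0.6183, -0.2138, 0.1135]
tool_rot: [0.0, -0.687, 0.727, -0.001]
contact_force: [0.2, 0.2, -1.5]
gripper_width: 0.206
grasp_force: 30.4
```

Request:
{"op": "carry_out", "data": {
  "rows": "0 0 -2 0;0 0 -2 0;0 0 -2 0;0 0 0 0;0 0 0 0"
}}

```text
t: 38.62
eef_pos: [0.6176, -0.2137, 0.1063]
tool_rot: [-0.0, -0.687, 0.727, 0.0]
contact_force: [0.3, -0.5, -0.6]
gripper_width: 0.206
grasp_force: 30.4
```

Request:
{"op": "carry_out", "data": {
  "rows": "-0.4 -0.6 -1 0;0 0 -1 0;0 0 0 0;0 0 0 0"
}}

```text
t: 39.12
eef_pos: [0.6173, -0.2145, 0.1046]
tool_rot: [-0.0, -0.687, 0.727, -0.0]
contact_force: [0.2, 0.1, 1.4]
gripper_width: 0.202
grasp_force: 30.8
```

Request:
{"op": "carry_out", "data": {
  "rows": "0 0 -1 0;0 0 -1 0;0 0 0 0;0 0 0 0"
}}

```text
t: 39.62
eef_pos: [0.6177, -0.2145, 0.1045]
tool_rot: [-0.0, -0.687, 0.727, -0.001]
contact_force: [-4.6, -0.7, 13.7]
gripper_width: 0.205
grasp_force: 32.6
```

The board's foot is seated on the strip. Ease off and open.

Request:
{"op": "carry_out", "data": {
  "rows": "0 0 0.8 0;0 0 0 0"
}}

```text
t: 39.88
eef_pos: [0.6175, -0.2145, 0.1045]
tool_rot: [-0.0, -0.687, 0.727, -0.001]
contact_force: [-2.3, -0.4, 9.2]
gripper_width: 0.207
grasp_force: 31.8
```

Request:
{"op": "carry_out", "data": {
  "rows": "0 0 0 0;0 0 0 0;0 0 0 0;0 0 0 0;0 0 20 0;0 0 40 0;0 0 50 0;0 0 40 0;0 0 0 0;0 0 0 0",
  "claw": 55
}}

```text
t: 41.12
eef_pos: [0.6169, -0.2144, 0.2535]
tool_rot: [-0.0, -0.687, 0.727, -0.0]
contact_force: [0.1, -1.1, -0.1]
gripper_width: 0.646
grasp_force: 0.0
```

Run:
```python
from b import *
p,a,o=tcp();print(p,a)
cs={};M={}
for n in("scene","side","wrist"):
    cs[n]=read_camera(n);M[n]=omask(n,"board")
    if M[n] is None: print(n,"none");continue
    x,f=fitpoly([cs[n]],[M[n]],board_h,[.617,-.2145,.004,-.056,0],[.005,.005,.001,.1,.05],R=150 if n=="wrist" else 65,zc=.06,maxfev=500);print(n,np.round(x,4),round(f,3))
u,v=proj(cs["scene"],[[.6,-.15,.05]])[0].astype(int);A=cv2.resize(cs["scene"]["img"][v-65:v+65,u-65:u+65],(400,400),interpolation=cv2.INTER_CUBIC)
u,v=proj(cs["side"],[[.6,-.15,.05]])[0].astype(int);B=cv2.resize(cs["side"]["img"][v-65:v+65,u-65:u+65],(400,400),interpolation=cv2.INTER_CUBIC)
cv2.imwrite("pics/b4.png",np.hstack([A,B]))
```

```text
[ 0.61687093 -0.21444104  0.25347098] 176.77124788931476
scene [ 0.6186 -0.2143  0.0044 -0.0595 -0.0076] 0.051
side [ 6.183e-01 -2.147e-01  4.500e-03 -4.720e-02 -6.000e-04] 0.046
wrist [ 0.6173 -0.2145  0.0042 -0.0527 -0.0013] 0.046
```

View pics/b4.png

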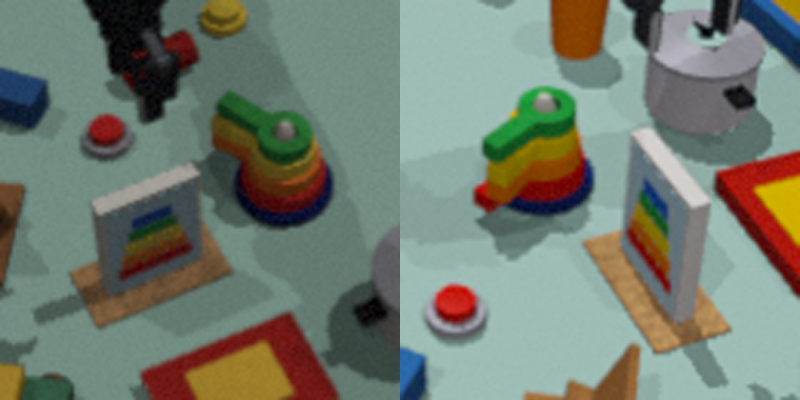

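The board stands upright on the strip, centred within 1–2 mm (scene crop (148,225)), and the stack is intact at (285,150). Now the steel-housed red button at scene crop (107,133).

Request:
{"op": "carry_out", "data": {
  "rows": "-20 4 0 0;-35 8 0 0;-40 8 0 0;-40 8 0 0;-34 8 -20 0;0 0 -40 0;0 0 -40 0;0 0 0 0;0 0 0 0",
  "claw": 0
}}

```text
t: 42.55
eef_pos: [0.4491, -0.178, 0.1543]
tool_rot: [0.001, -0.687, 0.726, -0.0]
contact_force: [0.5, -0.5, -0.1]
gripper_width: -0.001
grasp_force: 0.0
```

Run:
```python
from b import *
p,a,o=tcp();print(p,a,o["gripper_width"])
rays=[]
for n in("wrist","scene","side"):
    c=read_camera(n);u=proj(c,[[.448,-.178,.018]])[0]
    for r in place_of(n,"lock_top"):
        if np.hypot(*(np.array(r["centre"])-u))<(40 if n=="wrist" else 10): print(n,round(r["confidence"],2),np.round(r["centre"]),np.round(at_z(c,r["centre"],.02),4));rays.append(ray(c,r["centre"]))
    m=cmask(c["img"],"red").astype(np.uint8);k,l,s,cen=cv2.connectedComponentsWithStats(m)
    i=min([i for i in range(1,k) if s[i,4]>15],key=lambda i:np.hypot(*(cen[i]-u)));print("cap",np.round(u),np.round(cen[i]),s[i,4],at_z(c,cen[i],.02))
print(tri(rays))
```

```text
[ 0.44914243 -0.17799175  0.15434577] 176.8168326692666 -0.0013001097188349829
wrist 0.89 [278. 205.] [ 0.4502 -0.1746  0.02  ]
cap [281. 201.] [283. 202.] 1331 [ 0.44659083 -0.17713802  0.02      ]
scene 0.64 [237. 240.] [ 0.4473 -0.1825  0.02  ]
cap [238. 240.] [238. 240.] 89 [ 0.44838324 -0.17793992  0.02      ]
side 0.68 [285. 274.] [ 0.4585 -0.1735  0.02  ]
cap [282. 277.] [282. 276.] 136 [ 0.44752342 -0.17819211  0.02      ]
[ 0.45259466 -0.181082    0.02858051]
```

Request:
{"op": "carry_out", "data": {
  "rows": "-1 0 -60 0;0 0 -40 0;0 0 -16 0;0 0 0 0;0 0 0 0"
}}

```text
t: 43.48
eef_pos: [0.4484, -0.1785, 0.0386]
tool_rot: [0.001, -0.687, 0.727, -0.001]
contact_force: [-0.2, 0.7, 0.4]
gripper_width: -0.0
grasp_force: 0.0
```

Request:
{"op": "carry_out", "data": {
  "rows": "0 0 -4 0;0 0 -4 0;0 0 -3 0;0 0 0 0;0 0 0 0"
}}

```text
t: 44.1
eef_pos: [0.4472, -0.1782, 0.0261]
tool_rot: [0.0, -0.687, 0.727, 0.0]
contact_force: [-0.1, -0.4, -0.2]
gripper_width: -0.002
grasp_force: 0.0
```

Request:
{"op": "carry_out", "data": {
  "rows": "0 0 -4 0;0 0 -3 0;0 0 -2 0;0 0 0 0;0 0 0 0"
}}

```text
t: 44.72
eef_pos: [0.4475, -0.1784, 0.0174]
tool_rot: [0.0, -0.687, 0.727, -0.0]
contact_force: [2.4, -0.8, 4.1]
gripper_width: 0.001
grasp_force: 2.1
```

Request:
{"op": "carry_out", "data": {
  "rows": "0 0 -2 0;0 0 -2 0;0 0 0 0;0 0 0 0"
}}

```text
t: 45.22
eef_pos: [0.4477, -0.1784, 0.0155]
tool_rot: [-0.001, -0.687, 0.727, -0.001]
contact_force: [-8.3, 0.7, 37.2]
gripper_width: -0.001
grasp_force: 18.8
```

Bottomed out. Lift clear.

Request:
{"op": "carry_out", "data": {
  "rows": "0 0 1 0;0 0 0 0;0 0 10 0;0 0 40 0;0 0 60 0;0 0 60 0;0 0 30 0;0 0 0 0;0 0 0 0"
}}

```text
t: 46.35
eef_pos: [0.446, -0.1785, 0.2129]
tool_rot: [-0.001, -0.687, 0.727, 0.001]
contact_force: [-0.0, -0.1, -0.2]
gripper_width: 0.003
grasp_force: 0.0
```

Run:
```python
from b import *
p,a,o=tcp();print(p,o["contact_force"])
for n in("scene","side"):
    c=read_camera(n);x,f=fitpoly([c],[omask(n,"board")],board_h,[.617,-.2145,.004,-.056,0],[.005,.005,.001,.1,.05],R=65,zc=.06,maxfev=500);print(n,np.round(x,4),round(f,3))
    if n=="scene": cv2.imwrite("pics/final.png",c["img"])
```

```text
[ 0.44599075 -0.17847192  0.21289258] [-0.00476304 -0.12284523 -0.24159347]
scene [ 0.6174 -0.2149  0.0042  0.0039 -0.0046] 0.043
side [ 0.6185 -0.2136  0.0042 -0.0662 -0.0009] 0.039
```

View pics/final.png

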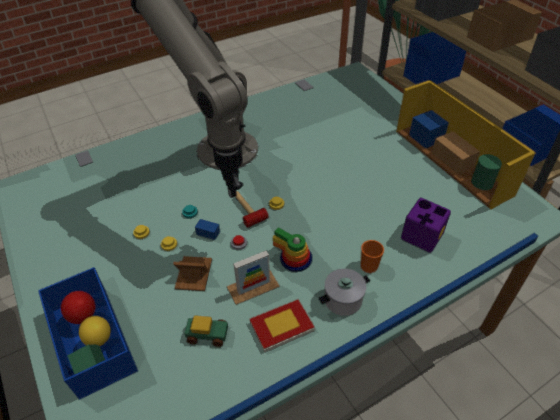

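The final view shows the stack at (293,248), the board upright on the strip at (252,272) and the button up again at (238,241). The bystanders are where they were and the arm is clear.

```bash
python3 -c "
from station import *
print(hand_in())"
```

```text
the job is handed in; nothing more can be done
None
```

Job handed in at about 46 s: red, orange, yellow and green (no blue was there) are stacked in order on the post, the board stands upright mid-strip, and the steel-housed red button was pressed fully down last; the hand-in gave no verdict.

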